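Set and lock the side guide of a pastry packing jig

TASK

Slide the jig's side guide along its rail by the black fin until its plate just meets the side of the pastry pack (a gap of up to 5 mm is fine), without shoving or squashing the pack. Then lock the guide there: first push the clamp knob on its carriage fully in, and only then turn it clockwise to its stop, about a quarter turn. Leave the things beside the jig where they are.

Things in the scene. Friction and masses are not known exactly. Their poses are not given: they have to be found in the camera images.
- jig: Fixed white jig, 510 mm wide. Origin on the table under the middle of its sloping front, which faces up and away from the robot, 30 degrees from level; x points back, towards the robot, y along the rail. Outward normal (-0.5, 0, 0.866) in the jig frame, so a square tool is tilted 30. Slope 120 mm long, its middle 45 mm above the table; on the robot's side of it a level bed, top 75 mm up.
- guide (a joint): Guide's position along the jig's +y, 0 to 0.2 m; stiff, 5 N. Aluminium carriage 170 mm (y) by 70 mm, its top 14 mm out from the slope; on it a black fin 50 mm along +y from its middle and the black clamp knob 50 mm along -y; from the middle an upright plate (8 mm thick, 135 mm long, top 130 mm above the table) reaches back over the bed.
- guide_grip (a point): Middle of the top of the black fin of the guide. The fin is 20 mm wide along the rail, 35 mm along the slope, and stands 42 mm out of the carriage, square to the slope. Axes as the jig's.
- guide_face (a point): Point on the pack-side (+y) face of the guide's plate, above the bed, level with 80 mm over the table; axes as the jig's. Its y and that of pack_side agree when the plate touches the pack.
- knob_grip (a point): Point on the clamp knob's axis, 8 mm under the top of its grip bar (14 mm thick, 42 mm long, 30 mm high), 22 mm above the upper face of its disc (40 mm diameter, 8 mm thick). z is the axis, out of the slope; y runs along the bar, at the start roughly along the rail. The disc's underside is 12 mm off the carriage until pushed in.
- screw (a joint): How far the clamp knob is pushed in along its axis, 0 to 0.008 m; needs about 6 N and stays where it is left.
- knob (a joint): Turn of the clamp knob, 0 to 1.35 rad, growing clockwise as seen from outside, looking at the slope; 1.35 is its stop. Moderate friction, no spring.
- stop: Fixed aluminium stop on the bed, 130 mm long (x), 50 mm high; the origin is on the bed at its face towards the pack. It is in another place along the rail each time.
- pack_side (a point): Middle of the lower edge of the side (its -y side, towards the guide) of the pastry pack, 10 mm above the bed. The pack is loose: a black tray 130 mm (x) by 160 mm (y), 20 mm high, with a clear cover up to 50 mm, full of buns, about 0.6 kg; its other side stands at the stop (1.5 mm gap).
- jar: Loose glass jar with a steel cap, 64 mm diameter, 90 mm high, origin under its centre. Leave alone.
- cup: Loose steel cup, 68 mm diameter at the rim, 60 mm high, origin under its centre. Leave alone.
- tin: Loose closed tin, 52 mm diameter, 70 mm high, origin under its centre. Leave alone.
Not all that is in view belongs to the job. Of the things like the part that bears pack_side, leave any that is blue or green; of the rest the smaller one is meant.

How it is judged:
By the outcome, as a careful person would: the job done as asked, in the order asked, and still so for the second after the job is handed in, with the robot touching nothing.
It also fails if it takes over 56 s, if anything falls off the work surface, if the arm or the gripper's body presses on something with over 40 N, if the wrist force passes 120 N, or if a joint passes its speed limit or range.

ROBOT

A 6-joint arm with a two-finger parallel gripper is mounted at the origin on the work surface. World frame = base frame: x ahead of the robot, y to its left, z up, the work surface at z = 0. Lengths are in mm, angles in rad, forces in N, time in s.
With the tool pointing down it reaches from about 350 to 875 mm from the base axis. Payload 4.2 kg.
Tool frame: the origin (TCP) lies on the mounting face of the last link; the fingertips stand 173 mm ahead of it and the grasp point (between the pads) lies 155 mm ahead of it; z points along the fingers, y is the line along which they close (so a half turn about z gives the same grasp; the last joint's range is limited). The gripper opens to 85 mm and grips with 20 to 120 N. Pads are 22 mm wide; open, the fingers measure 114 mm over their backs; the gripper's body (76 mm by 85 mm) begins 54 mm behind the grasp point. The pads swing forward as they close: fully open they stand 13 mm farther back than shut.
Start: joints at [-0.905, 0.385, 0.008, 0, -1.194, -0.259], TCP at [247.309, -573.967, 404.712] pointing down, gripper open.
Joint ranges: [-3.14, 3.14], [-1.21, 2.06], [-1.07, 1.41], [-3.16, 2.05], [-2.99, -0.16], [-3.1, 3.1]. Speed limits (rad/s): [2.79, 2.79, 3.14, 3.14, 3.14, 3.14].

INTERFACE

Orientations are given as a unit quaternion [x, y, z, w].
In Python, from bench import arm gives the robot as it stands. The module is installed in compiled form; this text tells all that it offers.
- The arm moves only by the tool move_arm, never from a script. Its arguments are lists of equal length, an entry for each row: "fingers": the finger opening in mm, from 0 to 85.4; "travel": the shift along the tool's x, y, z in mm, a list of three; "dr": the turn, a rotation vector about the tool's x, y, z in rad, a list of three. A call has 1 to 10 rows; each row is the pose to reach, as a shift and turn from the pose commanded when the call began, along the tool's axes at that moment; what a row does not reach only later rows make up. A row lasts 1/10 s, in which the tool goes at most 50 mm and 8.59 degrees, less where a joint would pass 70% of its speed; a pose out of reach is approached as far as the arm can. A call with a gripper value outside its range is refused whole. The fingers move at their own pace and stop on an object; the grip force is fixed at half the most. Time passes only in rows, so rows that repeat a pose let the fingers close. It gives the time, the measured TCP pose, the force, the opening and the grip force at its end, in the units of the state.
- arm.read_state(): the state, without advancing time (a new reading comes with each control period).
- arm.get_image(name): name is "scene" or "top"; returns the picture (400x640x3 uint8, red, green, blue); there is no depth.
- arm.camera_model(name): a dict with "intrinsics" (3x3 intrinsics, pixels), "k1" (the pictures are not rectified: a ray, as slopes to the right and down, at radius r is drawn at 1 + k1 r^2 times it, then the intrinsics apply), "pose" (4x4, takes a point from camera to world coordinates). Camera axes: x right, y up, looking along -z (the intrinsics and any distortion apply to the point x, -y, -z); pixel columns grow to the right and rows downward; lengths in mm; the calibration is good to about 2 mm. A picture is of the moment at which its call begins. camera_model takes no time and is no camera call.
- arm.job_done(): hands the job in; it is judged then, once.
The state is a dict: "clock": time; "joints": joint angles; "joint_vel": joint speeds; "joint_efforts": joint torques, N m; "position": TCP position; "ee_rot": TCP orientation; "contact_force": force on the tool from outside, world axes, zero at the start; "wrist_torque": the same for the moment, N m; "gripper_width": finger opening in mm; "grasp_force": force on a finger pad.
Only numpy, scipy, OpenCV 4.12 (cv2) and the standard library are available. Lean on these libraries where they do the work, as an engineer would, in place of code of your own. Each camera call takes 0.05 s, during which the arm holds its last target. There are 200 camera calls.

## Working session

There is one attempt and no reset: what is moved stays moved. The work goes in short steps, Python scripts to look and compute and a tool call to move; the robot and the scene stay as the last step left them, time stands still between calls to the robot, and variables do not carry over. Pictures are saved under pics/ and viewed, at most 10 in all, crops included, and the job is handed in when it is done.

Besides the shell and the picture viewer there is one more tool, called after "Call:" as name(argument=value, ...) on one line, values as JSON. move_arm: Moves the arm, as the interface text tells. Its arguments: {"type":"object","properties":{"fingers":{"type":"array","items":{"type":"number"}},"travel":{"type":"array","items":{"type":"array","items":{"type":"number"}}},"dr":{"type":"array","items":{"type":"array","items":{"type":"number"}}}},"required":["fingers","travel","dr"]}

```bash
mkdir -p pics; python3 - <<'E'
from bench import arm
import cv2
for n in("scene","top"):
    cv2.imwrite(f"pics/{n}0.png",arm.get_image(n)[:,:,::-1]); m=arm.camera_model(n); print(n,m)
print(arm.read_state())
E
```

```text
scene {'intrinsics': array([[373.92606254,   0.        , 319.33821612],
       [  0.        , 373.92606254, 201.26586757],
       [  0.        ,   0.        ,   1.        ]]), 'k1': -0.06969925973261584, 'pose': array([[-5.57665028e-01, -6.78343371e-01,  4.78393131e-01,
         1.03907398e+03],
       [ 8.29899269e-01, -4.67195360e-01,  3.04951962e-01,
         3.77641152e+02],
       [ 1.66409097e-02,  5.67079154e-01,  8.23495181e-01,
         1.13935939e+03],
       [ 0.00000000e+00,  0.00000000e+00,  0.00000000e+00,
         1.00000000e+00]])}
top {'intrinsics': array([[455.72003178,   0.        , 324.26709199],
       [  0.        , 455.72003178, 205.75988233],
       [  0.        ,   0.        ,   1.        ]]), 'k1': -0.014110472725590517, 'pose': array([[ 1.55910993e-02,  9.89350440e-01, -1.44715666e-01,
         2.58512382e+02],
       [-9.99826114e-01,  1.69069784e-02,  7.86741605e-03,
         6.66903460e+00],
       [ 1.02303362e-02,  1.44567840e-01,  9.89442004e-01,
         1.42050478e+03],
       [ 0.00000000e+00,  0.00000000e+00,  0.00000000e+00,
         1.00000000e+00]])}
{'clock': 0.1, 'joints': array([-9.05382254e-01,  3.85506268e-01,  6.75716956e-03, -4.18665685e-04,
       -1.19399908e+00, -2.58587717e-01]), 'joint_vel': array([ 0.0006497 , -0.00235918,  0.00483725,  0.00205779,  0.00059464,
        0.0003979 ]), 'joint_efforts': array([-4.05154051e-04, -3.93318129e+01,  1.88930511e+01,  4.19795573e+00,
       -2.57896798e-03,  3.21890333e-06]), 'position': array([ 247.26541052, -573.8165797 ,  403.71490594]), 'ee_rot': array([-2.01937587e-01,  9.79397887e-01,  9.60342735e-04, -2.60836312e-04]), 'contact_force': array([-0.33189456, -0.59620371, -0.35691745]), 'wrist_torque': array([ 0.03585402,  0.0207975 , -0.01363747]), 'grasp_force': 0.0, 'gripper_width': 85.54885075077542}
```

View pics/scene0.png

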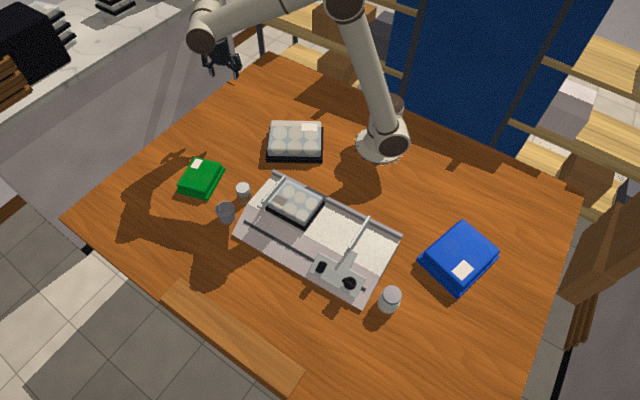

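View pics/top0.png

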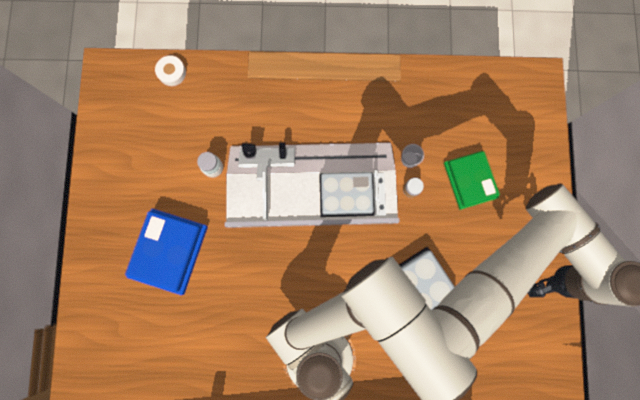

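The scene shows the jig ahead of the robot. In the top view the knob is at about (249,150), the fin at (282,150), the plate at (267,190), the pack at (347,194) and the stop at (381,193). I'll enlarge both views.

```bash
python3 - <<'E'
import cv2
a=cv2.imread("pics/top0.png")[135:235,215:410]; cv2.imwrite("pics/topc.png",cv2.resize(a,None,fx=4,fy=4,interpolation=cv2.INTER_CUBIC))
a=cv2.imread("pics/scene0.png")[165:315,225:410]; cv2.imwrite("pics/scenec.png",cv2.resize(a,None,fx=4,fy=4,interpolation=cv2.INTER_CUBIC))
E
```

```text
(no output)
```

View pics/topc.png

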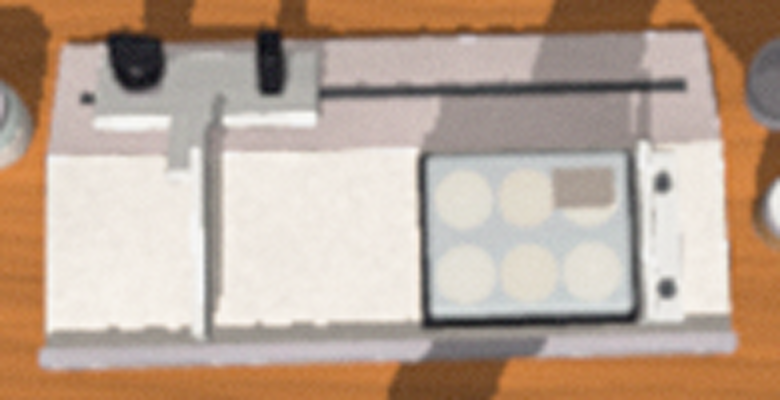

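View pics/scenec.png

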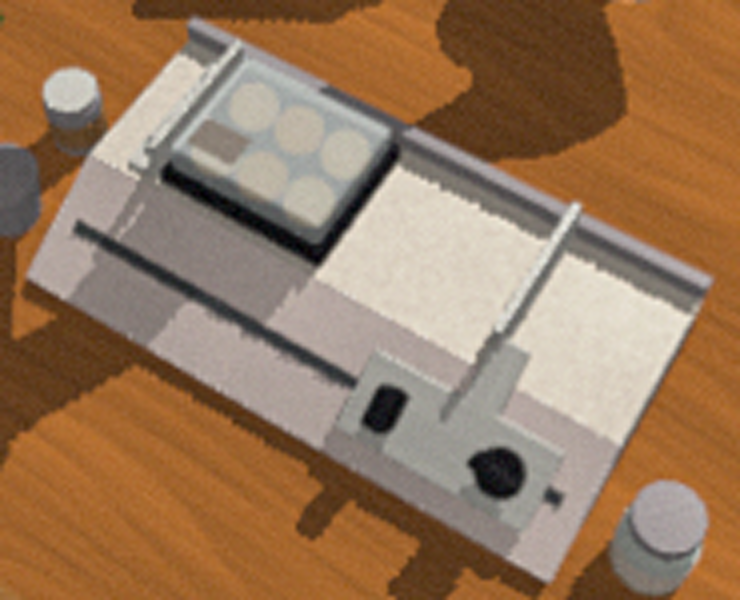

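```bash
cat > h.py <<'E'
import numpy as np, cv2
from bench import arm
from scipy.optimize import least_squares
M={n:arm.camera_model(n) for n in("scene","top")}
def proj(n,P):
    m=M[n]; T=np.linalg.inv(m["pose"]); p=np.atleast_2d(P)@T[:3,:3].T+T[:3,3]
    a=p[:,0]/-p[:,2]; b=-p[:,1]/-p[:,2]; f=1+m["k1"]*(a*a+b*b); K=m["intrinsics"]
    return np.c_[K[0,0]*a*f+K[0,2],K[1,1]*b*f+K[1,2]]
def jw(P,q):  # jig->world, q=x,y,yaw (about z, from the pi turn)
    t=np.pi+q[2]; R=np.array([[np.cos(t),-np.sin(t),0],[np.sin(t),np.cos(t),0],[0,0,1]])
    return np.atleast_2d(P)@R.T+[q[0],q[1],0]
def sl(s,y,n): # slope coords: s up the slope, n out of it
    return [s*.866-.5*n, y, 45+.5*s+.866*n]
O={"top":(215,135),"scene":(225,165)}
def px(n,u): return np.array(O[n])+(np.array(u)-1.5)/4
E
cat > fit.py <<'E'
from h import *
c4=[sl(60,-255,0),sl(60,255,0),sl(-60,-255,0),sl(-60,255,0)]
obs=[("top",(48,155),0),("top",(718,143),1),("top",(65,45),2),("top",(703,33),3),
("scene",(620,442),0),("scene",(97,152),1),("scene",(552,580),2),("scene",(28,278),3)]
car=[("top",(318,113),1),("top",(96,115),-1),("scene",(377,347),1),("scene",(566,460),-1)]
pk=[("top",(424,155),20,0),("top",(424,325),20,1),("scene",(318,258),0,0)]
pl=[("top",(204,155),0),("top",(211,337),1)]
def res(v,full=False):
    q=v[:3]; c,s0,py,pf,px0=v[3:8]; d=dict(scene=v[8:10],top=v[10:12]); r=[]
    for n,u,i in obs: r.append(proj(n,jw(c4[i],q))[0]+d[n]-px(n,u))
    for n,u,i in car: r.append(proj(n,jw(sl(35+s0,c+85*i,14),q))[0]+d[n]-px(n,u))
    for n,u,z,i in pk: r.append(proj(n,jw([px0+130*i,py,75+z],q))[0]+d[n]-px(n,u))
    for n,u,i in pl: r.append((proj(n,jw([62+130*i,pf,130],q))[0]+d[n]-px(n,u))*[1,0])
    r=np.array(r)
    return r if full else np.r_[r.ravel(),v[8:]*.7]
x0=np.array([520,0,0,-100,0,50,-90,55,0,0,0,0.])
f=least_squares(lambda v:res(v),x0,x_scale=np.array([10,10,.05,10,5,10,10,10,1,1,1,1]))
v=f.x
if __name__=="__main__":
    np.set_printoptions(precision=2,suppress=True); print(v); print(res(v,True))
    for k,P in dict(fin=sl(v[4],v[3]+50,56),knob=sl(v[4],v[3]-50,64),face=[100,v[6],80]).items(): print(k,jw(P,v[:3])[0])
    # overlay
    for n in O:
        im=cv2.imread(f"pics/{n}0.png"); x,y=O[n]; w,h=(195,100) if n=="top" else (185,150)
        im=cv2.resize(im[y:y+h,x:x+w],None,fx=4,fy=4,interpolation=cv2.INTER_CUBIC); d=v[8:10] if n=="scene" else v[10:12]
        def dr(P,col):
            p=((proj(n,jw(P,v[:3]))+d-[x,y])*4+1.5); cv2.polylines(im,[np.int32(np.round(p))],True,col,1)
        c,s=v[3:5]
        dr(c4[:2]+c4[3:1:-1],(0,255,0))
        for N,col in((14,(255,0,0)),(56,(0,0,255))): dr([sl(s+a*17.5,c+50+b*10,N) for a,b in((1,1),(1,-1),(-1,-1),(-1,1))],col)
        dr([sl(s+a*35,c+b*85,14) for a,b in((1,1),(1,-1),(-1,-1),(-1,1))],(255,255,0))
        th=np.linspace(0,6.28,30); dr([sl(s+20*np.cos(t),c-50+20*np.sin(t),34) for t in th],(0,255,255))
        dr([sl(s+a*7,c-50+b*21,64) for a,b in((1,1),(1,-1),(-1,-1),(-1,1))],(0,0,255))
        dr([[62,v[6],130],[192,v[6],130],[192,v[6]-8,130],[62,v[6]-8,130]],(255,0,255))
        for z in(0,20): dr([[v[7]+130*a,v[5]+160*b,75+z] for a,b in((0,0),(1,0),(1,1),(0,1))],(0,128,255))
        cv2.imwrite(f"pics/{n}_ov.png",im)
E
python3 fit.py; python3 -c "
import cv2,numpy as np
a=cv2.imread('pics/top_ov.png');b=cv2.imread('pics/scene_ov.png')[240:560,180:640]
a=a[:,:]; o=np.zeros((600,800,3),'u1');o[:400,:780]=a;b=b[:200] if 0 else b
cv2.imwrite('pics/ov.png',np.vstack([a[:270],np.pad(b,((0,0),(0,780-460),(0,0)))]))"
```

```text
[ 607.43   39.31    0.04 -135.41   -3.31   28.94 -127.68   60.89    0.43
   -0.45   -0.22   -0.62]
[[-0.48  0.41]
 [ 1.08 -0.06]
 [-0.64 -0.14]
 [ 0.23 -0.31]
 [ 1.09  0.51]
 [-0.96 -0.59]
 [-0.11  0.66]
 [ 0.22 -1.23]
 [-0.09 -0.54]
 [-0.81  0.11]
 [-0.43  0.51]
 [-0.26 -1.12]
 [-0.08 -0.06]
 [ 0.9   0.9 ]
 [ 0.25  1.48]
 [ 0.77 -0.  ]
 [-0.76 -0.  ]]
fin [634.97 125.85  91.84]
knob [635.09 225.93  98.77]
face [502.56 163.01  80.  ]
```

View pics/ov.png

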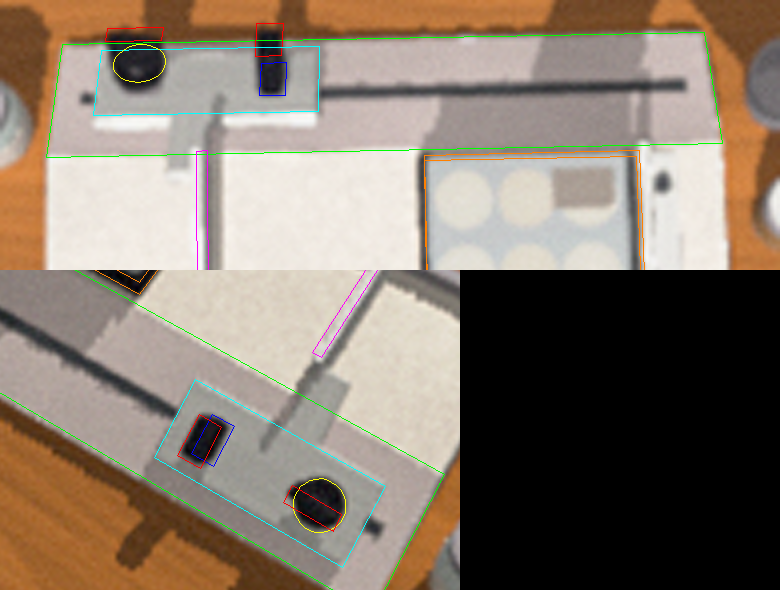

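Fit agrees with the pictures to about 1 px (3 mm): jig yaw about 0.04, fin top at (635,126,92), pack–plate gap about 157 mm. Now the moves.

```bash
cat > goal.py <<'E'
from h import *
from fit import v
from scipy.spatial.transform import Rotation as R
np.set_printoptions(precision=3,suppress=True)
Q=v[:3]
D=lambda a:(jw(a,Q)-jw([0,0,0],Q))[0]
def goal(s,y,n,turn=0):
    """grasp point at slope coords, tool y along -rail, turned about tool z"""
    z=D([.5,0,-.866]); ty=D([0,-1,0]); Rt=R.from_matrix(np.c_[np.cross(ty,z),ty,z])*R.from_rotvec([0,0,turn])
    p=jw(sl(s,y,n),Q)[0]-155*Rt.as_matrix()[:,2]; st=arm.read_state(); R0=R.from_quat(st["ee_rot"])
    print("TCP goal",p,"travel",R0.inv().apply(p-st["position"]),"dr",(R0.inv()*Rt).as_rotvec())
def where():
    st=arm.read_state(); R0=R.from_quat(st["ee_rot"]); g=st["position"]+155*R0.as_matrix()[:,2]
    w=g-[Q[0],Q[1],0]; e=[D(k) for k in np.eye(3)]; j=np.array([w@k for k in e])
    print("grasp s,y,n",.866*j[0]+.5*(j[2]-45),j[1],-.5*j[0]+.866*(j[2]-45),"F",st["contact_force"],"t",st["clock"],"w",st["gripper_width"],"gf",st["grasp_force"],"J",st["joints"])
E
python3 -c "
from goal import *
where(); goal(-2,v[3]+50,160)"
```

```text
grasp s,y,n 434.2261584874432 598.4189648628503 -15.481327692275443 F [-0.332 -0.596 -0.357] t 0.1 w 85.54885075077542 gf 0.0 J [-0.905  0.386  0.007 -0.    -1.194 -0.259]
TCP goal [763.238 130.829 316.793] travel [-752.627  442.907   87.709] dr [-0.094  0.517  0.36 ]
```

Call:
move_arm(fingers=[85,85,85,85,85,85,85,85,85,85], travel=[[-375,221,0],[-375,221,0],[-375,221,0],[-375,221,0],[-375,221,0],[-375,221,0],[-375,221,0],[-375,221,0],[-375,221,0],[-375,221,0]], dr=[[0,0,0],[0,0,0.15],[0,0,0.3],[0,0,0.36],[0,0,0.36],[0,0,0.36],[0,0,0.36],[0,0,0.36],[0,0,0.36],[0,0,0.36]])

```text
clock: 1.1
position: [506.7, -219.1, 404.1]
ee_rot: [-0.026, 1.0, 0.0, 0.0]
contact_force: [-0.5, -0.6, -0.1]
gripper_width: 85.0
grasp_force: 0.0
```

```bash
python3 -c "
from goal import *
where(); goal(-2,v[3]+50,160)"
```

```text
grasp s,y,n 197.90646034011684 254.19021386294352 121.44416937249045 F [-0.536 -0.591 -0.069] t 1.1 w 85.0050011678441 gf 0.0 J [-0.114  0.261 -0.174 -0.    -1.136 -1.403]
TCP goal [763.238 130.829 316.793] travel [-274.61   335.841   87.505] dr [-0.003  0.524  0.014]
```

Call:
move_arm(fingers=[85,85,85,85,85,85,85,85,85,85], travel=[[-275,336,87],[-275,336,87],[-275,336,87],[-275,336,87],[-275,336,87],[-275,336,87],[-275,336,87],[-275,336,87],[-275,336,87],[-275,336,87]], dr=[[0,0.1,0],[0,0.2,0],[0,0.3,0],[0,0.4,0],[0,0.524,0.014],[0,0.524,0.014],[0,0.524,0.014],[0,0.524,0.014],[0,0.524,0.014],[0,0.524,0.014]])

```text
clock: 2.1
position: [764.7, 130.3, 311.4]
ee_rot: [-0.017, 0.965, -0.006, -0.262]
contact_force: [0.0, 0.2, -1.2]
gripper_width: 85.0
grasp_force: 0.0
```

```bash
python3 -c "
from goal import *
where(); goal(-2,v[3]+50,90)
import cv2
for n in O: cv2.imwrite(f'pics/{n}1.png',arm.get_image(n)[:,:,::-1])
a=cv2.imread('pics/scene1.png')[150:320,220:430]; b=cv2.imread('pics/top1.png')[100:230,210:410]
cv2.imwrite('pics/p1.png',np.hstack([cv2.resize(a,(370,300)),cv2.resize(b,(430,300))]))
cv2.imwrite('pics/p1.png',cv2.resize(a,(741,600),interpolation=cv2.INTER_CUBIC))"
```

```text
grasp s,y,n -5.023620638268511 -84.53663729044949 156.08983760661192 F [ 0.031  0.169 -1.221] t 2.1 w 84.95374780945687 gf 0.0 J [ 0.349  0.834  0.602 -0.159 -1.845 -1.887]
TCP goal [728.264 129.472 256.173] travel [ 3.558  0.688 66.113] dr [-0.002 -0.006 -0.003]
```

View pics/p1.png

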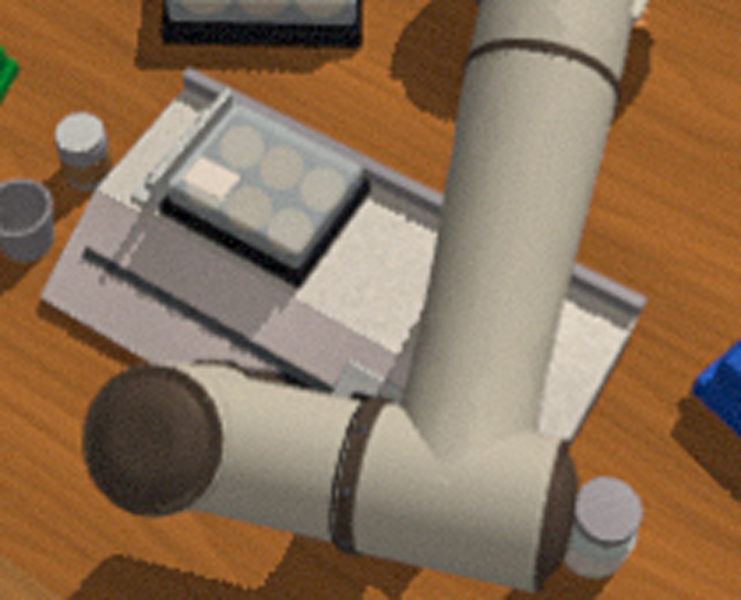

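The wrist hides the fin, and the pack and stop are unchanged. I'll approach along the normal while watching the force.

Call:
move_arm(fingers=[85,85,85,85,85,85,85,85], travel=[[3,0.5,20],[3,0.5,40],[3,0.5,60],[3,0.5,75],[3,0.5,90],[3,0.5,100],[3,0.5,108],[3,0.5,108]], dr=[[0,0,0],[0,0,0],[0,0,0],[0,0,0],[0,0,0],[0,0,0],[0,0,0],[0,0,0]])

```text
clock: 3.0
position: [706.1, 123.4, 225.4]
ee_rot: [-0.015, 0.966, -0.006, -0.26]
contact_force: [-0.3, -0.1, -0.1]
gripper_width: 84.9
grasp_force: 0.0
```

```bash
python3 -c "
from goal import *
where(); goal(-2,v[3]+50,44)"
```

```text
grasp s,y,n 2.253476546397465 -80.17414741611576 52.12183830559433 F [-0.272 -0.123 -0.073] t 3.0 w 84.89389789810983 gf 0.0 J [ 0.366  0.796  0.301 -0.162 -1.578 -1.865]
TCP goal [705.281 128.58  216.337] travel [-3.964  5.226  8.115] dr [-0.    -0.002 -0.007]
```

Call:
move_arm(fingers=[85,85,85], travel=[[-3,5,4],[-3,5,8],[-3,5,8]], dr=[[0,0,0],[0,0,0],[0,0,0]])

```text
clock: 3.3
position: [704.9, 129.4, 216.7]
ee_rot: [-0.016, 0.966, -0.006, -0.259]
contact_force: [0.3, -0.2, -0.4]
gripper_width: 85.2
grasp_force: 0.0
```

```bash
python3 -c "
from goal import *
where(); goal(-2,v[3]+50,44)"
```

```text
grasp s,y,n -1.3400905339643465 -86.13638582815405 44.13983295381317 F [ 0.289 -0.174 -0.368] t 3.3 w 85.15333976913695 gf 0.0 J [ 0.374  0.804  0.295 -0.165 -1.563 -1.869]
TCP goal [705.281 128.58  216.337] travel [-0.478 -0.815  0.142] dr [-0.001 -0.001 -0.006]
```

Good. Close in stages on the fin.

Call:
move_arm(fingers=[60,40,28,24,20,10,10,10], travel=[[0,0,0],[0,0,0],[0,0,0],[0,0,0],[0,0,0],[0,0,0],[0,0,0],[0,0,0]], dr=[[0,0,0],[0,0,0],[0,0,0],[0,0,0],[0,0,0],[0,0,0],[0,0,0],[0,0,0]])

```text
clock: 4.1
position: [705.3, 128.4, 217.8]
ee_rot: [-0.016, 0.966, -0.007, -0.259]
contact_force: [1.8, -4.2, 2.3]
gripper_width: 19.0
grasp_force: 59.5
```

```bash
python3 -c "
from goal import *
where()"
```

```text
grasp s,y,n -1.2997670998083102 -84.95156850378284 45.24282255645811 F [ 1.84  -4.172  2.324] t 4.1 w 19.026182358230017 gf 59.46815729141235 J [ 0.373  0.803  0.295 -0.163 -1.563 -1.868]
```

Call:
move_arm(fingers=[10,10,10,10,10,10,10,10,10,10], travel=[[0,-4,0],[0,-12,0],[0,-22,0],[0,-32,0],[0,-42,0],[0,-52,0],[0,-62,0],[0,-68,0],[0,-70,0],[0,-70,0]], dr=[[0,0,0],[0,0,0],[0,0,0],[0,0,0],[0,0,0],[0,0,0],[0,0,0],[0,0,0],[0,0,0],[0,0,0]])

```text
clock: 5.1
position: [707.8, 60.2, 218.0]
ee_rot: [-0.016, 0.966, -0.005, -0.258]
contact_force: [2.9, 2.8, 2.0]
gripper_width: 19.1
grasp_force: 59.7
```

```bash
python3 -c "
from goal import *
where()"
```

```text
grasp s,y,n -1.5060525143589274 -17.185120750993477 45.355558546423374 F [2.87  2.799 2.024] t 5.1 w 19.051946163180325 gf 59.66009259223938 J [ 0.288  0.793  0.26  -0.124 -1.546 -1.79 ]
```

Call:
move_arm(fingers=[10,10,10,10,10,10,10,10,10,10], travel=[[0,-6,0],[0,-14,0],[0,-24,0],[0,-34,0],[0,-44,0],[0,-54,0],[0,-62,0],[0,-68,0],[0,-70,0],[0,-70,0]], dr=[[0,0,0],[0,0,0],[0,0,0],[0,0,0],[0,0,0],[0,0,0],[0,0,0],[0,0,0],[0,0,0],[0,0,0]])

```text
clock: 6.1
position: [710.6, -10.0, 218.1]
ee_rot: [-0.016, 0.966, -0.005, -0.257]
contact_force: [3.7, 2.2, 2.6]
gripper_width: 19.1
grasp_force: 59.7
```

```bash
python3 -c "
from goal import *
where()
import cv2
for n in O: cv2.imwrite(f'pics/{n}2.png',arm.get_image(n)[:,:,::-1])
a=cv2.imread('pics/scene2.png')[180:250,255:345]; b=cv2.imread('pics/top2.png')[160:230,270:360]
f=lambda i:cv2.resize(i,None,fx=6,fy=6,interpolation=cv2.INTER_CUBIC)
cv2.imwrite('pics/p2.png',cv2.resize(np.hstack([f(a)[:,:400],f(b)[:,:400]]),(800,420)))"
```

```text
grasp s,y,n -1.696248572363455 53.17117939507363 45.47405792236031 F [3.702 2.215 2.582] t 6.1 w 19.134696454647692 gf 59.68040943145752 J [ 0.198  0.793  0.244 -0.079 -1.536 -1.712]
```

View pics/p2.png

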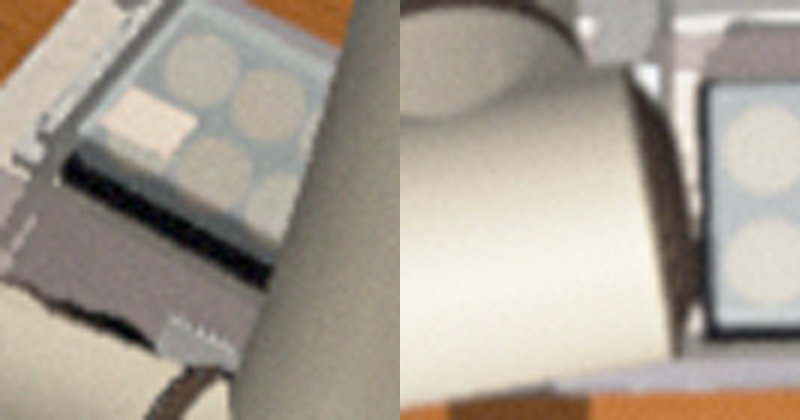

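Call:
move_arm(fingers=[10,10,10,10,85,85,85,85,85,85], travel=[[0,-5,0],[0,-10,0],[0,-12,0],[0,-12,0],[0,-12,0],[0,-12,0],[0,-12,0],[0,-12,0],[0,-12,0],[0,-12,0]], dr=[[0,0,0],[0,0,0],[0,0,0],[0,0,0],[0,0,0],[0,0,0],[0,0,0],[0,0,0],[0,0,0],[0,0,0]])

```text
clock: 7.2
position: [710.1, -23.0, 217.7]
ee_rot: [-0.016, 0.966, -0.006, -0.259]
contact_force: [-0.3, -0.1, 0.1]
gripper_width: 84.9
grasp_force: 0.0
```

```bash
python3 -c "
from goal import *
where()"
```

```text
grasp s,y,n -0.2815022216942822 66.2780692201884 44.68237657205192 F [-0.325 -0.111  0.104] t 7.2 w 84.85035376362703 gf 0.0 J [ 0.181  0.794  0.241 -0.071 -1.538 -1.699]
```

Call:
move_arm(fingers=[85,85,85,85,85,85,85,85,85,85], travel=[[0,0,-40],[0,0,-80],[0,0,-110],[0,45,-120],[0,90,-120],[0,135,-120],[0,180,-120],[0,230,-120],[0,280,-120],[0,300,-120]], dr=[[0,0,0],[0,0,0],[0,0,0],[0,0,0],[0,0,0],[0,0,0],[0,0,0],[0,0,0],[0,0,0],[0,0,0]])

```text
clock: 8.2
position: [758.9, 284.7, 319.9]
ee_rot: [-0.018, 0.966, -0.006, -0.259]
contact_force: [-0.0, -0.1, -0.0]
gripper_width: 84.9
grasp_force: 0.0
```

```bash
python3 -c "
from goal import *
where()
import cv2
for n in O: cv2.imwrite(f'pics/{n}3.png',arm.get_image(n)[:,:,::-1])
a=cv2.imread('pics/scene3.png')[180:280,265:365]; b=cv2.imread('pics/top3.png')[135:235,280:380]
f=lambda i:cv2.resize(i,(400,400),interpolation=cv2.INTER_CUBIC)
cv2.imwrite('pics/p3.png',np.hstack([f(a),f(b)]))"
```

```text
grasp s,y,n -1.6920224128931096 -239.10493420776143 163.50801323515313 F [-0.017 -0.103 -0.017] t 8.2 w 84.91425245581677 gf 0.0 J [ 0.516  0.896  0.784 -0.246 -1.924 -2.08 ]
```

View pics/p3.png

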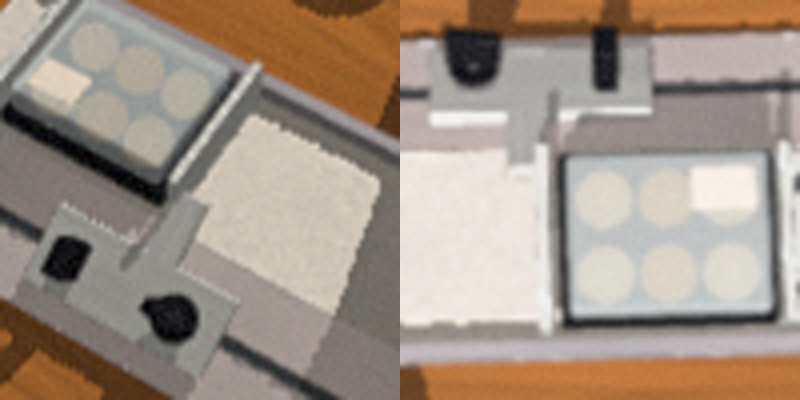

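Left (scene): guide next to pack, fin at (66,257), knob at (172,316). Right (top): plate edge x≈550, tray edge x≈562, so a gap of a few mm remains. I'll take the intensity profile for sub-pixel edges.

```bash
python3 -c "
from goal import *
import cv2
g=cv2.imread('pics/top3.png',0).astype(np.float32)
# sample in jig y at two heights along x 75..180
xs=np.arange(75,175,2); 
for z in(130,95):
  ys=np.arange(0,50,1.)
  prof=[]
  for y in ys:
    p=proj('top',jw(np.c_[xs,np.full(len(xs),y),np.full(len(xs),z)],Q))+v[10:12]
    prof.append(cv2.remap(g,p[:,0].astype('f4')[:,None],p[:,1].astype('f4')[:,None],cv2.INTER_CUBIC).ravel())
  P=np.array(prof); 
  for part in(slice(0,25),slice(25,50)): print(z,P[:,part].mean(1).astype(int))
"
```

```text
130 [228 227 227 227 227 227 226 225 224 224 227 230 230 230 227 215 195 173
 151 139 134 122 110  97  80  63  55  61  78 103 130 152 171 185 189 192
 196 197 199 201 202 204 205 206 206 207 208 209 209 209]
130 [230 230 230 229 228 228 227 227 227 229 232 234 234 233 226 217 204 187
 171 158 144 136 128 111  92  75  65  67  79  99 121 147 167 178 188 195
 198 201 203 204 206 206 207 208 208 209 209 210 210 211]
95 [228 228 228 228 228 227 226 225 224 224 227 230 229 229 225 211 191 170
 150 140 134 124 113 102  85  67  57  61  75  97 124 146 165 182 188 190
 195 197 198 201 202 203 205 206 207 207 208 208 209 210]
95 [230 230 230 229 228 228 228 228 229 231 233 235 235 233 227 219 207 189
 174 159 145 137 128 111  93  77  66  65  74  92 113 137 160 173 184 193
 197 200 203 204 205 207 207 208 209 210 210 211 211 212]
```

Gap ≈ 6 mm, which agrees with the prediction of 6.5. I'll regrasp the fin and move about 4 mm.

```bash
python3 -c "
from goal import *
goal(-1.5,65.5,110); goal(-1.5,65.5,45)"
```

```text
TCP goal [743.674 -20.956 273.743] travel [  -0.021 -303.529   54.09 ] dr [-0.002 -0.001 -0.002]
TCP goal [711.199 -22.216 217.453] travel [  -0.087 -303.374  119.088] dr [-0.002 -0.001 -0.002]
```

Call:
move_arm(fingers=[85,85,85,85,85,85,85,85,85,85], travel=[[0,-45,0],[0,-95,0],[0,-145,0],[0,-195,0],[0,-245,0],[0,-285,0],[0,-300,20],[0,-303,50],[0,-303,54],[0,-303,54]], dr=[[0,0,0],[0,0,0],[0,0,0],[0,0,0],[0,0,0],[0,0,0],[0,0,0],[0,0,0],[0,0,0],[0,0,0]])

```text
clock: 9.3
position: [743.0, -25.7, 274.8]
ee_rot: [-0.015, 0.966, -0.006, -0.26]
contact_force: [-0.3, -0.0, 0.1]
gripper_width: 85.1
grasp_force: 0.0
```

```bash
python3 -c "
from goal import *
where(); goal(-1.5,65.5,45)"
```

```text
grasp s,y,n 0.08370903821835896 70.3007704293321 110.5346011766652 F [-0.289 -0.025  0.103] t 9.3 w 85.0897712832076 gf 0.0 J [ 0.17   0.799  0.402 -0.066 -1.696 -1.701]
TCP goal [711.199 -22.216 217.453] travel [-1.362  4.748 65.532] dr [-0.001 -0.002 -0.008]
```

Call:
move_arm(fingers=[85,85,85,85,85,85], travel=[[-1,4.7,15],[-1,4.7,35],[-1,4.7,50],[-1,4.7,60],[-1,4.7,65.5],[-1,4.7,65.5]], dr=[[0,0,-0.008],[0,0,-0.008],[0,0,-0.008],[0,0,-0.008],[0,0,-0.008],[0,0,-0.008]])

```text
clock: 9.9
position: [711.5, -20.8, 217.9]
ee_rot: [-0.02, 0.966, -0.005, -0.259]
contact_force: [-0.8, -0.1, -0.1]
gripper_width: 85.2
grasp_force: 0.0
```

Call:
move_arm(fingers=[60,40,28,24,20,10,10,10], travel=[[0,0,0],[0,0,0],[0,0,0],[0,0,0],[0,0,0],[0,0,0],[0,0,0],[0,0,0]], dr=[[0,0,0],[0,0,0],[0,0,0],[0,0,0],[0,0,0],[0,0,0],[0,0,0],[0,0,0]])

```text
clock: 10.7
position: [711.4, -21.4, 218.1]
ee_rot: [-0.02, 0.966, -0.005, -0.259]
contact_force: [0.6, -2.1, 1.9]
gripper_width: 19.1
grasp_force: 59.3
```

```bash
python3 -c "
from goal import *
where()"
```

```text
grasp s,y,n -1.3904440419545239 64.8560571339098 45.63727337464256 F [ 0.608 -2.131  1.895] t 10.7 w 19.11080298008912 gf 59.26151633262634 J [ 0.183  0.796  0.245 -0.071 -1.54  -1.692]
```

Call:
move_arm(fingers=[10,10,10,10], travel=[[0,-2,0],[0,-4,0],[0,-5,0],[0,-5,0]], dr=[[0,0,0],[0,0,0],[0,0,0],[0,0,0]])

```text
clock: 11.1
position: [711.5, -25.1, 218.1]
ee_rot: [-0.02, 0.966, -0.004, -0.259]
contact_force: [0.4, 5.7, 3.3]
gripper_width: 19.3
grasp_force: 59.7
```

```bash
python3 -c "
from goal import *
where()"
```

```text
grasp s,y,n -1.4229888596296938 68.29704882762924 45.6532252470037 F [0.417 5.739 3.299] t 11.1 w 19.32688753489498 gf 59.68316674232483 J [ 0.178  0.796  0.246 -0.07  -1.54  -1.687]
```

Call:
move_arm(fingers=[85,85,85,85,85,85,85,85,85,85], travel=[[0,0,0],[0,0,0],[0,0,0],[0,0,0],[0,0,0],[0,0,-30],[0,0,-70],[0,0,-110],[0,40,-120],[0,80,-120]], dr=[[0,0,0],[0,0,0],[0,0,0],[0,0,0],[0,0,0],[0,0,0],[0,0,0],[0,0,0],[0,0,0],[0,0,0]])

```text
clock: 12.1
position: [769.1, 55.4, 324.2]
ee_rot: [-0.018, 0.966, -0.004, -0.256]
contact_force: [0.5, -0.8, -0.4]
gripper_width: 85.0
grasp_force: 0.0
```

Call:
move_arm(fingers=[85,85,85,85,85,85,85,85,85,85], travel=[[0,45,0],[0,90,0],[0,135,0],[0,180,0],[0,210,0],[0,220,0],[0,220,0],[0,220,0],[0,220,0],[0,220,0]], dr=[[0,0,-0.14],[0,0,-0.28],[0,0,-0.42],[0,0,-0.56],[0,0,-0.7],[0,0,-0.84],[0,0,-0.98],[0,0,-1.12],[0,0,-1.26],[0,0,-1.4]])

```text
clock: 13.1
position: [759.3, 276.0, 321.5]
ee_rot: [-0.639, 0.724, 0.164, -0.201]
contact_force: [-0.6, -0.3, -0.7]
gripper_width: 85.2
grasp_force: 0.0
```

```bash
cat > gap.py <<'E'
from goal import *
import sys
def gap(g):
  r=[]
  for x0 in(75,125):
    xs=np.arange(x0,x0+50,2); ys=np.arange(0,50,.5); P=[]
    for y in ys:
      p=proj('top',jw(np.c_[xs,np.full(len(xs),y),np.full(len(xs),110)],Q))+v[10:12]
      P.append(cv2.remap(g,p[:,0].astype('f4')[:,None],p[:,1].astype('f4')[:,None],cv2.INTER_CUBIC).mean())
    r.append(np.array(P)[20:60].astype(int)); 
  return r
for n in sys.argv[1:]: print(n,*gap(cv2.imread(f'pics/top{n}.png',0).astype('f4')),sep='\n')
E
python3 -c "
from goal import *
where()
for n in O: cv2.imwrite(f'pics/{n}4.png',arm.get_image(n)[:,:,::-1])
f=lambda i:cv2.resize(i,(400,400),interpolation=cv2.INTER_CUBIC)
p=proj('scene',jw(sl(-1.5,-31.7,50),Q))[0].astype(int); q=proj('top',jw([60,18,100],Q))[0].astype(int); print(p,q)
a=cv2.imread('pics/scene4.png')[p[1]-20:p[1]+20,p[0]-20:p[0]+20]; b=cv2.imread('pics/top4.png')[q[1]-30:q[1]+30,q[0]-30:q[0]+30]
cv2.imwrite('pics/p4.png',np.hstack([f(a),f(b)]))"; python3 gap.py 3 4
```

```text
grasp s,y,n -0.9972139880204764 -230.56924411562522 164.88889328712264 F [-0.563 -0.261 -0.705] t 13.1 w 85.16295844981042 gf 0.0 J [ 0.507  0.89   0.773 -0.242 -1.921 -0.661]
[304 258] [317 173]
3
[227 228 230 230 230 229 230 229 226 221 213 203 193 182 171 160 150 143
 139 137 134 129 123 117 112 107 100  92  83  74  66  60  56  57  61  67
  76  87 100 114]
[233 234 234 234 235 234 233 230 227 222 218 213 206 197 188 180 173 166
 159 151 144 139 136 133 128 120 111 101  92  84  76  70  66  64  65  69
  76  85  95 105]
4
[222 220 220 219 220 221 223 225 227 229 229 230 230 229 226 221 213 204
 196 186 174 161 147 134 124 114 103  92  80  69  61  56  53  54  59  66
  75  86  99 113]
[230 230 230 230 230 231 231 232 232 233 233 234 234 233 232 231 231 229
 224 215 204 193 182 170 156 138 121 104  90  77  66  58  54  54  57  64
  73  83  94 105]
```

View pics/p4.png

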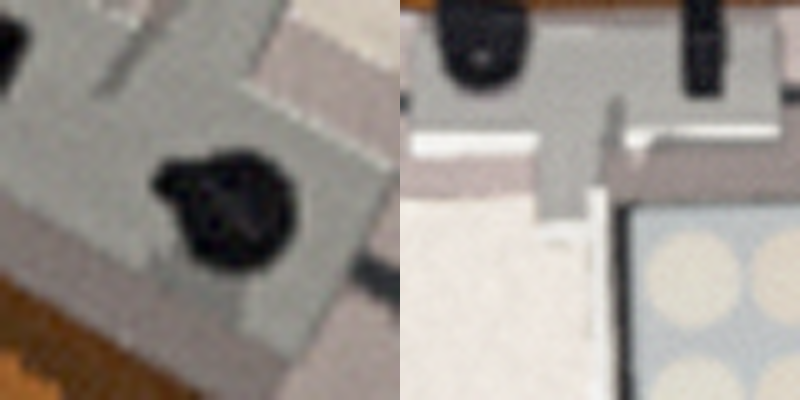

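```bash
python3 -c "
from goal import *
pj=lambda s,y,n:(proj('scene',jw(sl(s,y,n),Q))[0]+v[8:10]-[284,238])*10
s0,y0=-1.5,-31.7
print('disc',pj(s0,y0,34))
for a in(-.4,-.2,0,.2,.4):
  # cw seen from outside: +y end goes toward ... s
  e=[pj(s0+21*np.sin(a)+k*7*np.cos(a),y0+21*np.cos(a)-k*7*np.sin(a),n) for n in(64,40) for k in(1,-1)]
  print(a,np.array(e).round(0).tolist())
goal(-1.5,-31.7,110,-np.pi/2)"
```

```text
disc [228.555 203.313]
-0.4 [[138.0, 174.0], [133.0, 220.0], [161.0, 174.0], [157.0, 219.0]]
-0.2 [[145.0, 161.0], [132.0, 205.0], [168.0, 162.0], [155.0, 205.0]]
0 [[154.0, 150.0], [133.0, 191.0], [177.0, 151.0], [156.0, 191.0]]
0.2 [[165.0, 142.0], [137.0, 177.0], [188.0, 143.0], [160.0, 177.0]]
0.4 [[178.0, 135.0], [143.0, 164.0], [200.0, 136.0], [166.0, 164.0]]
TCP goal [739.906  76.171 273.743] travel [195.911 -33.978  55.053] dr [ 0.001 -0.001 -0.17 ]
```

```bash
cat > sil.py <<'E'
from goal import *
from scipy.optimize import minimize
th=np.linspace(0,2*np.pi,40)
def parts(k,s,y,a):
    box=lambda ds,dy,n0,n1:[sl(s+p*ds*np.cos(a)+q*dy*np.sin(a),y+q*dy*np.cos(a)-p*ds*np.sin(a),n) for p in(1,-1) for q in(1,-1) for n in(n0,n1)]
    if k=="fin": return [box(17.5,10,14,56)]
    return [[sl(s+20*np.cos(t),y+20*np.sin(t),n) for t in th for n in(26,34)],box(7,21,34,64)]
F=8
def run(k,x0,ims):
    tgt={}
    for n in ims:
        im=cv2.imread(f"pics/{n}4.png").max(2); c=proj(n,jw(sl(x0[0],x0[1],40),Q))[0].astype(int)
        w=im[c[1]-16:c[1]+17,c[0]-16:c[0]+17].astype('f4'); tgt[n]=(c,w)
    def cost(x):
        e=0
        for n,(c,w) in tgt.items():
            m=np.zeros((33*F,33*F),np.uint8)
            for P in parts(k,x[0],x[1],x[2] if len(x)>2 else 0):
                p=proj(n,jw(P,Q))+v[8:10]*(n=="scene")+v[10:12]*(n=="top"); cv2.fillConvexPoly(m,cv2.convexHull(np.int32(np.round(((p-c+16)*F+F/2)*16))),255,shift=4)
            m=cv2.GaussianBlur(cv2.resize(m,(33,33),interpolation=cv2.INTER_AREA),(0,0),.6)/255.
            d=np.clip((w-15)/(95),0,1); wt=cv2.dilate((m>.02).astype('u1'),np.ones((5,5)))
            e+=(((1-m)-d)**2*wt).sum()
        return e
    r=minimize(cost,x0,method="Nelder-Mead",options=dict(initial_simplex=np.array([x0]+[np.array(x0)+4*np.eye(len(x0))[i]*(1 if i<2 else .06) for i in range(len(x0))])))
    print(k,ims,r.x,r.fun)
for ims in(["scene"],["top"],["scene","top"]):
    run("fin",[-1.5,68],ims); run("knob",[-1.5,-32,0.],ims)
E
python3 sil.py
```

```text
fin ['scene'] [-2.873 67.468] 16.16101953088701
knob ['scene'] [ -2.8   -32.073   0.155] 12.990279860382774
fin ['top'] [-1.512 64.63 ] 22.02650869099157
knob ['top'] [ -1.429 -34.318  -0.032] 28.302938053613154
fin ['scene', 'top'] [-3.996 66.256] 40.087983901056035
knob ['scene', 'top'] [ -1.892 -33.744   0.032] 44.716753809448484
```

Call:
move_arm(fingers=[85,85,85,85,85,85,85,85], travel=[[45,-8,0],[95,-16,0],[145,-25,0],[185,-32,10],[196,-34,30],[196,-34,50],[196,-34,55],[196,-34,55]], dr=[[0,0,-0.1],[0,0,-0.17],[0,0,-0.17],[0,0,-0.17],[0,0,-0.17],[0,0,-0.17],[0,0,-0.17],[0,0,-0.17]])

```text
clock: 14.0
position: [739.9, 76.3, 273.5]
ee_rot: [0.696, -0.67, -0.18, 0.188]
contact_force: [-0.2, 0.7, -0.7]
gripper_width: 85.0
grasp_force: 0.0
```

```bash
python3 -c "
from goal import *
where(); goal(-1.7,-31.7,57,-np.pi/2)"
```

```text
grasp s,y,n -1.3311890591552569 -31.658121706968217 109.77689930811108 F [-0.232  0.653 -0.676] t 14.0 w 84.99433017213114 gf 0.0 J [ 0.296  0.8    0.426 -0.128 -1.707 -0.242]
TCP goal [713.599  75.15  227.745] travel [ 0.065 -0.19  52.78 ] dr [ 0.002 -0.001 -0.001]
```

Call:
move_arm(fingers=[85,85,85,85,85], travel=[[0,0,20],[0,0,38],[0,0,48],[0,0,52.5],[0,0,52.5]], dr=[[0,0,0],[0,0,0],[0,0,0],[0,0,0],[0,0,0]])

```text
clock: 14.5
position: [714.0, 75.5, 228.8]
ee_rot: [0.697, -0.669, -0.179, 0.187]
contact_force: [-0.4, -0.1, 0.1]
gripper_width: 85.4
grasp_force: 0.0
```

Call:
move_arm(fingers=[60,40,28,22,18,14,5,5], travel=[[0,0,0],[0,0,0],[0,0,0],[0,0,0],[0,0,0],[0,0,0],[0,0,0],[0,0,0]], dr=[[0,0,0],[0,0,0],[0,0,0],[0,0,0],[0,0,0],[0,0,0],[0,0,0],[0,0,0]])

```text
clock: 15.3
position: [713.8, 75.0, 228.8]
ee_rot: [0.696, -0.669, -0.179, 0.187]
contact_force: [1.1, -1.5, 2.5]
gripper_width: 12.7
grasp_force: 60.9
```

```bash
python3 -c "
from goal import *
where();print(arm.read_state()['wrist_torque'])"
```

```text
grasp s,y,n -1.337311154936348 -31.46276211125321 58.05672096449484 F [ 1.129 -1.455  2.457] t 15.3 w 12.676434246069649 gf 60.937803983688354 J [ 0.304  0.794  0.296 -0.131 -1.581 -0.232]
[-0.139 -0.88   0.032]
```

Call:
move_arm(fingers=[5,5,5,5,5,5], travel=[[0,0,2],[0,0,4],[0,0,6],[0,0,8],[0,0,9],[0,0,9]], dr=[[0,0,0],[0,0,0],[0,0,0],[0,0,0],[0,0,0],[0,0,0]])

```text
clock: 15.9
position: [709.6, 74.9, 222.2]
ee_rot: [0.697, -0.669, -0.179, 0.186]
contact_force: [1.6, -0.2, 5.0]
gripper_width: 12.9
grasp_force: 61.6
```

```bash
python3 -c "
from goal import *
where()"
```

```text
grasp s,y,n -1.2958870086012482 -31.454517006285947 50.16340497221625 F [ 1.639 -0.155  5.034] t 15.9 w 12.867303229284913 gf 61.60645008087158 J [ 0.306  0.794  0.276 -0.131 -1.56  -0.23 ]
```

Call:
move_arm(fingers=[5,5,5,5], travel=[[0,0,1.5],[0,0,3],[0,0,4],[0,0,4]], dr=[[0,0,0],[0,0,0],[0,0,0],[0,0,0]])

```text
clock: 16.3
position: [708.8, 75.0, 222.3]
ee_rot: [0.698, -0.669, -0.177, 0.185]
contact_force: [3.9, 0.4, 14.0]
gripper_width: 12.6
grasp_force: 62.9
```

```bash
python3 -c "
from goal import *
where()"
```

```text
grasp s,y,n -1.2543593667539277 -31.450060366989 49.870403226109104 F [ 3.907  0.407 13.98 ] t 16.3 w 12.572974813959835 gf 62.86902666091919 J [ 0.307  0.791  0.272 -0.129 -1.553 -0.23 ]
```

Knob is fully in (8.2 mm travel, hard stop). Now turn clockwise (+ about tool z).

Call:
move_arm(fingers=[5,5,5,5,5,5,5,5,5,5], travel=[[0,0,-2],[0,0,-2],[0,0,-2],[0,0,-2],[0,0,-2],[0,0,-2],[0,0,-2],[0,0,-2],[0,0,-2],[0,0,-2]], dr=[[0,0,0],[0,0,0.1],[0,0,0.2],[0,0,0.3],[0,0,0.4],[0,0,0.5],[0,0,0.6],[0,0,0.7],[0,0,0.8],[0,0,0.8]])

```text
clock: 17.3
position: [709.1, 75.1, 222.2]
ee_rot: [-0.381, 0.888, 0.091, -0.24]
contact_force: [2.4, 0.4, 10.0]
gripper_width: 12.8
grasp_force: 62.3
```

```bash
python3 -c "
from goal import *
where();print(arm.read_state()['wrist_torque'])"
```

```text
grasp s,y,n -1.0709363678718304 -31.58680192864673 49.94081759669375 F [ 2.358  0.413 10.005] t 17.3 w 12.751222051636704 gf 62.25549817085266 J [ 0.306  0.793  0.274 -0.13  -1.557 -1.032]
[ 0.174  0.044 -0.105]
```

Call:
move_arm(fingers=[5,5,5,5,5,5,5,5], travel=[[0,0,0],[0,0,0],[0,0,0],[0,0,0],[0,0,0],[0,0,0],[0,0,0],[0,0,0]], dr=[[0,0,0.1],[0,0,0.2],[0,0,0.3],[0,0,0.4],[0,0,0.5],[0,0,0.56],[0,0,0.6],[0,0,0.6]])

```text
clock: 18.1
position: [709.1, 75.3, 222.2]
ee_rot: [-0.103, 0.961, 0.017, -0.256]
contact_force: [2.9, 0.1, 9.4]
gripper_width: 12.8
grasp_force: 62.9
```

```bash
python3 -c "
from goal import *
where();s=arm.read_state();print(s['wrist_torque'],R.from_quat(s['ee_rot']).inv().apply(s['wrist_torque']),s['joint_efforts']); goal(-1,-31.5,50,1.4-np.pi/2)"
```

```text
grasp s,y,n -1.2509053707267448 -31.763891418647958 49.93973040568754 F [2.913 0.13  9.377] t 18.1 w 12.844388532593488 gf 62.903562784194946 J [ 0.307  0.793  0.274 -0.13  -1.557 -1.628]
[ 0.438 -0.06   0.632] [-0.049 -0.088 -0.765] [ -0.788 -48.829  13.178   2.433  -0.136  -0.908]
TCP goal [709.504  74.791 222.033] travel [-0.269 -0.563 -0.057] dr [-0.002  0.004  0.004]
```

Call:
move_arm(fingers=[5,5,5,5], travel=[[0,0,0],[0,0,0],[0,0,0],[0,0,0]], dr=[[0,0,0.05],[0,0,0.1],[0,0,0.12],[0,0,0.12]])

```text
clock: 18.5
position: [709.2, 75.4, 222.2]
ee_rot: [-0.048, 0.965, 0.002, -0.257]
contact_force: [1.6, -0.6, 8.5]
gripper_width: 13.0
grasp_force: 88.7
```

```bash
python3 -c "
from goal import *
where();s=arm.read_state();print(R.from_quat(s['ee_rot']).inv().apply(s['wrist_torque']),s['joint_efforts'][5])"
```

```text
grasp s,y,n -1.2642670039691701 -31.794409180329197 50.034763300893175 F [ 1.6   -0.603  8.479] t 18.5 w 13.003424667755134 gf 88.72062491253018 J [ 0.307  0.793  0.274 -0.13  -1.557 -1.743]
[ 0.26  -0.081 -2.283] -2.317068949341774
```

Torque rose sharply to 2.3 Nm, so the knob is at its stop. Relax, release and withdraw.

Call:
move_arm(fingers=[5,5,85,85,85,85,85,85,85,85], travel=[[0,0,-1],[0,0,-2],[0,0,-2],[0,0,-2],[0,0,-2],[0,0,-2],[0,0,-2],[0,0,-30],[0,0,-70],[0,0,-115]], dr=[[0,0,-0.05],[0,0,-0.1],[0,0,-0.1],[0,0,-0.1],[0,0,-0.1],[0,0,-0.1],[0,0,-0.1],[0,0,-0.1],[0,0,-0.1],[0,0,-0.1]])

```text
clock: 19.5
position: [765.9, 77.2, 318.8]
ee_rot: [-0.092, 0.961, 0.014, -0.26]
contact_force: [0.7, 0.2, 1.3]
gripper_width: 85.3
grasp_force: 0.0
```

Call:
move_arm(fingers=[85,85,85,85,85,85,85,85], travel=[[0,45,0],[0,90,0],[0,135,0],[0,180,0],[0,220,0],[0,250,0],[0,250,0],[0,250,0]], dr=[[0,0,0],[0,0,0],[0,0,0],[0,0,0],[0,0,0],[0,0,0],[0,0,0],[0,0,0]])

```text
clock: 20.3
position: [723.1, 323.8, 337.0]
ee_rot: [-0.092, 0.961, 0.014, -0.259]
contact_force: [0.8, -0.6, -0.2]
gripper_width: 84.9
grasp_force: 0.0
```

```bash
python3 -c "
from goal import *
where()
for n in O: cv2.imwrite(f'pics/{n}5.png',arm.get_image(n)[:,:,::-1])
a=cv2.imread('pics/scene5.png')[170:290,225:385]; b=cv2.imread('pics/top5.png')[135:235,270:400]
cv2.imwrite('pics/p5.png',np.hstack([cv2.resize(a,(400,300),interpolation=2),cv2.resize(b,(390,300),interpolation=2)]))"; python3 gap.py 4 5
```

```text
grasp s,y,n 36.46589136908907 -279.5611981647315 161.14674965118274 F [ 0.796 -0.643 -0.172] t 20.3 w 84.9169078845405 gf 0.0 J [ 0.576  0.844  0.729 -0.273 -1.906 -1.986]
4
[222 220 220 219 220 221 223 225 227 229 229 230 230 229 226 221 213 204
 196 186 174 161 147 134 124 114 103  92  80  69  61  56  53  54  59  66
  75  86  99 113]
[230 230 230 230 230 231 231 232 232 233 233 234 234 233 232 231 231 229
 224 215 204 193 182 170 156 138 121 104  90  77  66  58  54  54  57  64
  73  83  94 105]
5
[222 220 219 219 219 221 223 225 227 229 229 230 230 230 227 222 214 205
 196 186 175 161 147 135 124 114 104  92  80  69  61  56  53  54  59  65
  75  86  99 113]
[230 230 230 230 231 231 231 232 232 233 233 234 234 233 232 231 230 228
 223 214 203 193 182 170 156 139 122 106  91  78  67  59  54  54  57  64
  73  83  94 105]
```

View pics/p5.png

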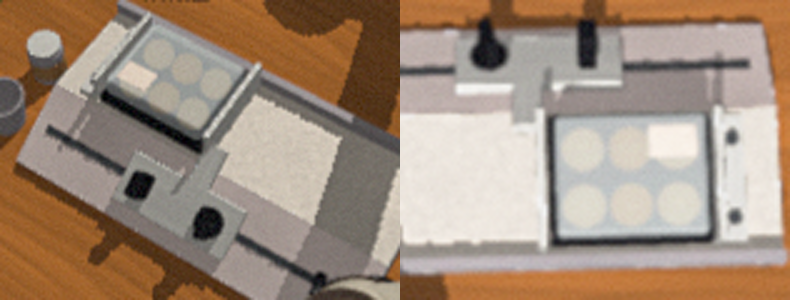

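The knob bar now lies along the slope, at (486,45) in the right half. The guide and pack have not moved since locking, and the gap is about 3 mm.

```bash
python3 -c "
from bench import arm
print(arm.job_done())"
```

```text
the job is handed in; nothing more can be done
None
```

The guide is set about 3 mm from the pack by my image measurement, and the knob was pushed fully in (8 mm) and then turned clockwise to its stop; the pack was not moved, and the job is handed in at about 20 s.

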